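# Push a spent ink tube through the spring flap of the waste bin

### The arm

A 6-joint arm with a two-finger parallel gripper is mounted at the origin on a cart in front of the work surface, level with it; the furniture and walls round the work are solid. World frame = base frame: x ahead of the robot, y to its left, z up, the work surface at z = 0. Lengths are in m, angles in rad, forces in N, time in s.
With the tool pointing down it reaches from about 0.425 to 0.95 m from the base axis. Payload 3.5 kg.
Tool frame: the origin (TCP) lies midway between the tips of the shut fingers; the grasp point (between the pads) lies 19 mm behind it (hold_point_z is the distance from the TCP to the grasp point, in m); x points along the fingers, y is the direction in which the jaws open and shut, and the axes are right-handed (so a half turn about x gives the same grasp; the last joint's range is limited). The gripper opens to 85 mm and grips with 20 to 120 N. Pads are 22 mm wide; open, the fingers measure 114 mm over their backs; the gripper's body (76 mm by 85 mm) begins 54 mm behind the grasp point. The pads swing forward as they close: fully open they stand 13 mm farther back than shut.
Start: joints at [-1.466, 0.286, 1.577, -0, 1.279, -0.15], TCP at [0.17, -0.653, 0.231] pointing down, gripper open.
Joint ranges: [-2.77, 2.77], [-0.9, 2.22], [0.21, 2.48], [-1.53, 4.67], [0.24, 2.81], [-2.84, 2.84]. Speed limits (rad/s): [2.79, 2.79, 3.14, 3.14, 3.14, 3.14].

### API

Orientations are given as a unit quaternion [x, y, z, w].
In Python, from rig import * gives the robot as it stands. Calls block until the motion is done:
- move_ptp(position, orientation): joint-space move of the TCP to a pose.
- line_to(position, vel=0.15, frame=None, f_stop=None): straight line of the TCP; frame=None keeps the orientation; vel is the mean speed in m/s. With f_stop (N) it stops when the force on the tool has changed by that much, and returns True; else False.
- goto_joints(angles): joint-space move.
- gripper_to(opening, newtons=None): finger opening in m; newtons is the grip in N (None keeps the last); returns when the fingers have stopped.
- hold(seconds).
- ik(position, orientation): joint angles nearest the present ones, or None.
- observe(): the state.
- snapshot(name): name is "scene" or "top" or "wrist"; returns a dict with "image" (384x512x3 uint8, red, green, blue), "intrinsics" (3x3 intrinsics, pixels), "R" (3x3) and "t" (3): a world point X has camera coordinates R X + t. Camera axes: x right, y down, z forward; pixel columns grow to the right and rows downward; lengths in m; the calibration is good to about 2 mm. The wrist camera is an equidistant fisheye: a pixel r from the principal point sees the ray r / f radians off the axis. A picture is of the moment at which its call begins. There is no depth.
A pose or a line that the arm cannot do raises PlanningError and nothing moves.
- sign_off(): hands the job in, once; it reports no verdict.
Trained networks look in a picture, given as the dict that the camera call returned (one of the last four; its "shot" number tells which), for a name from the list of things; names that differ only in an ending like _2 or _b are one class to them, and where a whole thing is asked for, a point or a joint stands for the part that bears it (a point fixed in the world has none). Each returns a list of dicts, best first, with "score" (0 to 1); they miss things now and then, are a little off and sometimes report something else, mostly with a low value. They report only what shows in the picture. A call takes as long as a camera call. They do not tell look-alikes from the thing itself.
- silhouettes(target, picture): "region" (384x512 bool, what is visible of it) and "rect" ([centre column, centre row, width, height] in pixels, round what is visible of it).
The state is a dict: "clock": time; "joint_pos": joint angles; "qvel": joint speeds; "tau": joint torques, N m; "position": TCP position; "eef_rot": TCP orientation; "contact_force": force on the tool from outside, world axes, zero at the start; "wrist_torque": the same for the moment, N m; "width": finger opening in m.
Only numpy, scipy, OpenCV 4.12 (cv2) and the standard library are available. Lean on these libraries where they do the work, as an engineer would, in place of code of your own. Each camera call takes 0.05 s, during which the arm holds its last target.

### The job

A spent ink tube has been left on the ledge of the grey bench-top waste bin, in front of its self-closing flap. Without picking the tube up, push the flap open with one finger and, while that finger holds it, push the tube over the edge into the bin with the other finger, so that the leaking tube never rubs against the flap on its way over. Then withdraw so that the flap springs fully shut, and leave the things standing round the bin alone.

Things in the scene. Friction and masses are not known exactly. Their poses are not given: they have to be found in the camera images.
- bin: Waste bin, grey sheet steel, fixed, hollow, 270 (x) x 172 (y) x 225 mm high. Origin: centre of its underside, on the worktop; +x points from front to back, +z up. Front part: flat ledge, top 170 mm up, x = -135 to -43 mm, with 8 mm high rims at the sides (y = +-84), none in front. Walls 4 mm, inner floor 12 mm up. Nothing stands above ledge or flap.
- flap_hinge (a joint): Opening angle of the flap, rad: 0 shut, grows as it swings down into the bin; about 1.15 hanging straight down, stop at 1.35. A spring always shuts it: about 1 N to start it at the lip, up to about 7 N pushed near the hinge.
- flap: The flap: bare steel plate 117 x 156 x 3 mm. Origin: middle of its hinge line (its upper back edge, along the bin's y), at x = 67, z = 220 mm in the bin's frame, 50 mm above the ledge. Shut, it slopes 24 degrees down to the front; its free lip meets the ledge's back edge at ledge height. Pressed from above or the front it swings down and back into the bin.
- ledge_edge (a point): Middle of the ledge's back edge, top face: x = -43, y = 0, z = 170 mm in the bin's frame. A tube pushed over it falls into the bin. Behind it is the opening, 160 mm wide and 105 mm long (bin x = -43 to 62), between sloping side cheeks and closed by the flap; it ends at the hinge and a fixed rear hood, whose top is 55 mm above the ledge.
- spent_tube: The spent ink tube: crumpled aluminium, red and green smears, the smaller tube, 60 g, 134 mm long, 43 wide, 30 high, lying flat on the ledge, roughly along the bin's y. Origin: underside, middle of its length and width; its x runs lengthwise toward the cap. The wide body spans x = -60 to 40 mm, the narrower cap reaches 67 mm; balance point at about x = -7 mm.
- ink_tin: Round ink tin with a dark lid, 70 mm across, 61 mm high, on the worktop at the right of the bin. Origin: centre of its underside. To be left alone.
- full_tube: Larger ink tube, 150 x 56 x 39 mm, lying on the worktop at the left of the bin. Origin: centre of its underside. To be left alone.
- scraper: Razor scraper with a wooden handle, 150 x 45 x 13 mm, lying on the worktop in front of the bin at the right. Origin: centre of its underside. To be left alone.
Things that resemble listed ones, but are neither listed nor needed, are in the scene too. What is shaped like the spent_tube but blue is not meant.

How it is judged:
By the outcome, as a careful person would: the job done as asked, in the order asked, and still so for the second after the job is handed in, with the robot touching nothing.
It also fails if it takes over 40 s, if anything falls off the work surface, if the arm or the gripper's body presses on something with over 40 N, if the wrist force passes 120 N, or if a joint passes its speed limit or range.

## Working session

There is one attempt and no reset: what is moved stays moved. The work goes in short steps, each a Python script; the robot and the scene stay as the last script left them, time stands still between calls to the robot, and variables do not carry over. Pictures are saved under pics/ and viewed, and the job is handed in when it is done.

```bash
ls; mkdir -p pics; python3 - <<'E'
from rig import *
import cv2
o=observe(); print(o['clock'],o['position'],o['eef_rot'],o['width'])
for n in ["scene","top"]:
    s=snapshot(n); cv2.imwrite(f"pics/{n}0.png",cv2.resize(s["image"][:,:,::-1],(800,600)))
    print(n,s["intrinsics"],s["R"],s["t"])
    for k in ["bin","flap","spent_tube","ink_tin","full_tube","scraper"]:
        for d in silhouettes(k,s)[:4]: print(k,round(d["score"],2),d["rect"])
E
```

```text
pics
0.0 [ 0.1700945  -0.65253147  0.22992766] [ 0.70139717  0.09069135 -0.70135387  0.08899345] 0.08534684370520454
scene [[420.00827008   0.         254.98643223]
 [  0.         420.00827008 187.27993394]
 [  0.           0.           1.        ]] [[-0.46832622 -0.88354971 -0.00323358]
 [-0.43821954  0.23545339 -0.86748218]
 [ 0.76722499 -0.40484763 -0.49745775]] [0.14734052 0.41044012 0.78818774]
bin 0.88 [248.9, 185.6, 39.9, 100.1]
spent_tube 0.96 [212.2, 291.3, 51.3, 38.8]
spent_tube 0.59 [251.4, 189.4, 5.9, 12.9]
spent_tube 0.59 [362.8, 234.1, 48.2, 13.7]
spent_tube 0.36 [330.8, 249.1, 35.2, 19.1]
full_tube 0.88 [212.8, 230.8, 53.0, 16.1]
scraper 0.71 [330.4, 250.8, 33.1, 20.4]
top [[364.18698016   0.         252.92982079]
 [  0.         364.18698016 193.98364892]
 [  0.           0.           1.        ]] [[-0.02773482 -0.99941724  0.01989862]
 [-0.98943043  0.02461242 -0.14290433]
 [ 0.1423313  -0.02365173 -0.98953646]] [-0.13291092  0.54756798  0.9378671 ]
bin 0.85 [267.1, 161.8, 105.9, 139.8]
flap 0.88 [269.1, 156.1, 75.3, 60.5]
spent_tube 0.91 [257.6, 201.7, 56.3, 18.7]
spent_tube 0.72 [345.8, 247.6, 52.5, 29.2]
spent_tube 0.61 [167.9, 254.6, 27.2, 50.3]
ink_tin 0.89 [320.2, 192.5, 30.8, 29.0]
full_tube 0.71 [200.7, 167.1, 46.2, 26.0]
scraper 0.69 [295.1, 257.6, 22.5, 57.3]
```

View pics/scene0.png

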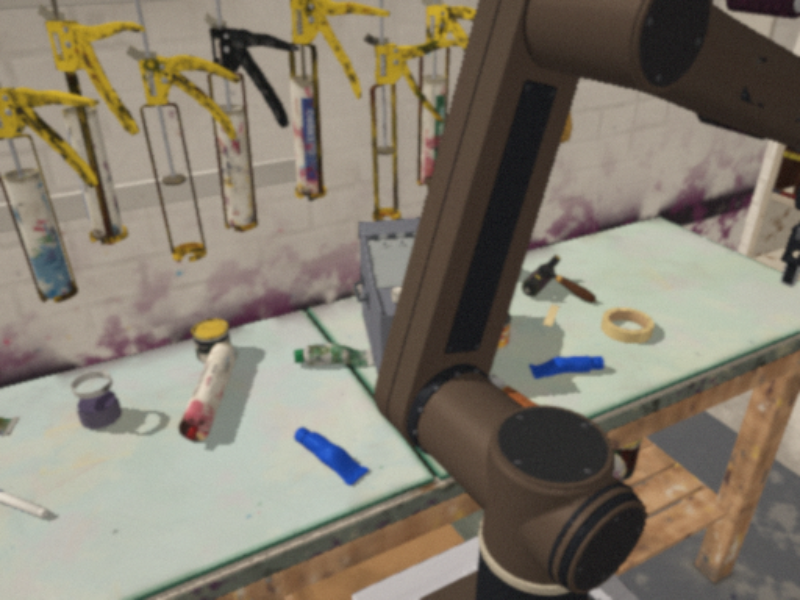

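View pics/top0.png

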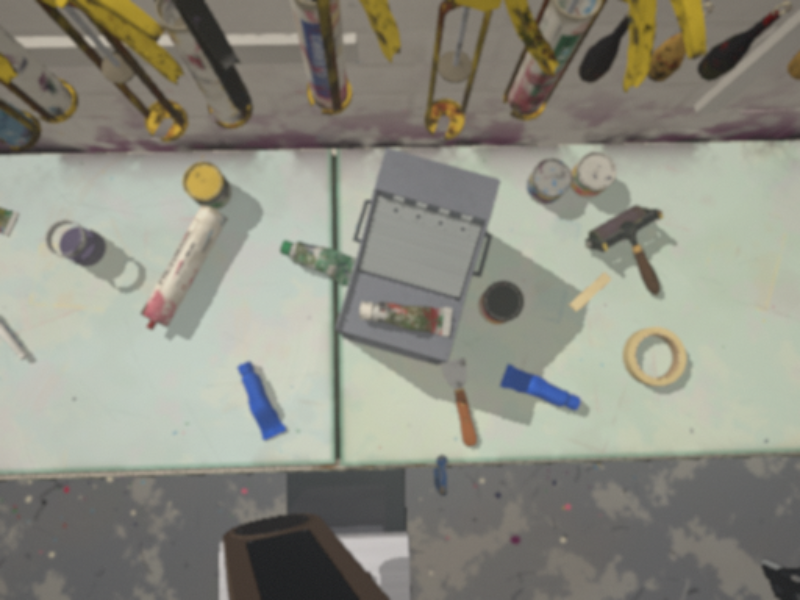

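```bash
python3 - <<'E'
from rig import *
import cv2
s=snapshot("top"); im=s["image"][:,:,::-1]
c=im[90:240,205:325]; cv2.imwrite("pics/crop1.png",cv2.resize(c,None,fx=4,fy=4,interpolation=cv2.INTER_CUBIC))
E
```

```text
(no output)
```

View pics/crop1.png

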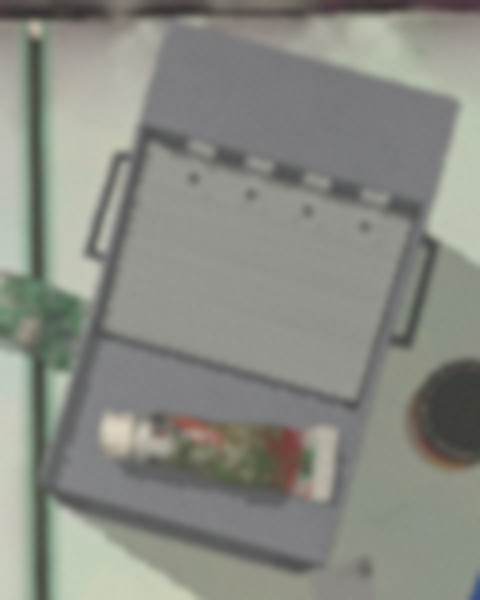

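```bash
cat > h.py <<'E'
from rig import *
import numpy as np, cv2
from scipy.optimize import least_squares
def proj(s,X):
    c=np.asarray(X)@s["R"].T+s["t"]; u=c@s["intrinsics"].T; return u[:,:2]/u[:,2:]
def back(s,uv,z):
    d=s["R"].T@np.linalg.solve(s["intrinsics"],[uv[0],uv[1],1]); o=-s["R"].T@s["t"]
    return o+d*(z-o[2])/d[2]
def T(p,X):
    X=np.atleast_2d(X); c,n=np.cos(p[2]),np.sin(p[2])
    return np.c_[p[0]+c*X[:,0]-n*X[:,1],p[1]+n*X[:,0]+c*X[:,1],X[:,2]]
E
python3 - <<'E'
from h import *
s=snapshot("top")
cr=lambda a:(np.array(a)+.5)/4-.5+[205,90]
M=np.array([[135,86,225],[135,-86,225],[-135,86,174],[-135,-86,174],[-43,80,170],[-43,-80,170],[67,80,222],[67,-80,222]])/1e3
U=cr([[165,25],[460,100],[48,490],[322,568],[103,335],[355,405],[150,135],[418,210]])
f=lambda p:(proj(s,T(p,M))-U).ravel()
r=least_squares(f,[.6,0,0],loss='soft_l1'); p=r.x; print(p,f(p).reshape(-1,2).round(1).tolist())
a=back(s,cr([100,437]),.186);b=back(s,cr([338,463]),.180); 
print(a,b,np.linalg.norm(a-b))
c,n=np.cos(p[2]),np.sin(p[2]);R=np.array([[c,n],[-n,c]])
for q in(a,b,(a+b)/2):print('bin',R@(q[:2]-p[:2]))
for nm,uv,z in[('tin',(320.2,192.5),.05),('full',(200.7,167.1),.02),('scr',(295.1,257.6),.01)]:
    q=back(s,uv,z);print(nm,q,R@(q[:2]-p[:2]))
E
```

```text
[ 0.5907309  -0.17705199 -0.29500451] [[0.4, -1.2], [0.1, -0.2], [-1.8, -0.8], [2.1, -0.3], [-2.0, 1.1], [1.0, 1.6], [-1.4, 0.2], [0.5, 0.1]]
[ 0.51305056 -0.09044457  0.186     ] [ 0.49537569 -0.22624824  0.18      ] 0.13708040399653718
bin [-0.09950521  0.06028094]
bin [-0.07693242 -0.07479498]
bin [-0.08821882 -0.00725702]
tin [ 0.54207098 -0.32691779  0.05      ] [-0.00298525 -0.15753931]
full [ 0.62554096 -0.00541242  0.02      ] [-0.01659691  0.1743457 ]
scr [ 0.37133318 -0.25743809  0.01      ] [-0.18654813 -0.1407021 ]
```

```bash
cat >> h.py <<'E'
from scipy.spatial.transform import Rotation as Ro
BP=np.array([0.5907,-0.1771,-0.295]); TILT=np.radians(8)
def pose(x,y,z,sgn=1,t=None):
    "TCP pose so that the front finger's inner tip corner is at bin (x,y,z), jaws open"
    t=TILT if t is None else t
    c,n=np.cos(BP[2]),np.sin(BP[2]); Rb=np.array([[c,-n,0],[n,c,0],[0,0,1]])
    d=Rb@[-np.sin(t),0,-np.cos(t)]; j=Rb@[np.cos(t),0,-np.sin(t)]
    P=T(BP,[x,y,z])[0]+.0425*j+.013*d
    yy=sgn*j; R=np.c_[d,yy,np.cross(d,yy)]
    return P,Ro.from_matrix(R).as_quat()
def save(s,n,f=1.5):
    cv2.imwrite(f"pics/{n}.png",cv2.resize(s["image"][:,:,::-1],None,fx=f,fy=f,interpolation=cv2.INTER_CUBIC))
E
python3 - <<'E'
from h import *
for sg in(1,-1):
  for a in [(-.119,-.013,.28),(-.119,-.013,.174),(-.047,-.008,.174)]:
    P,q=pose(*a,sgn=sg); print(sg,P.round(3),None if ik(P,q) is None else np.round(ik(P,q),2))
o=observe();p=o['position'];
sg=min((1,-1),key=lambda s:abs(ik(*pose(-.119,-.013,.28,s))[5]) if ik(*pose(-.119,-.013,.28,s)) is not None else 9)
print(sg)
line_to([p[0],p[1],.36])
move_ptp(*pose(-.119,-.013,.30,sg))
print(observe()['clock'],observe()['position'])
for n in["top","wrist","scene"]: save(snapshot(n),n+"1")
E
```

```text
1 [ 0.512 -0.167  0.261] [-0.49  0.04  1.8  -0.03  1.43 -0.19]
1 [ 0.512 -0.167  0.155] [-0.49  0.14  1.9  -0.03  1.24 -0.18]
1 [ 0.582 -0.183  0.155] [-0.46  0.29  1.72 -0.02  1.27 -0.16]
-1 [ 0.512 -0.167  0.261] None
-1 [ 0.512 -0.167  0.155] None
-1 [ 0.582 -0.183  0.155] None
1
3.9583 [ 0.51156719 -0.167566    0.28139004]
```

View pics/wrist1.png

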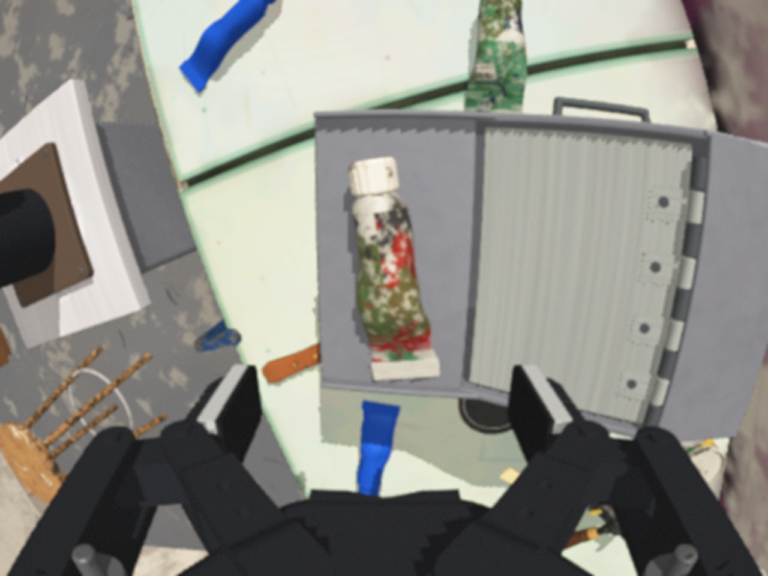

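View pics/scene1.png

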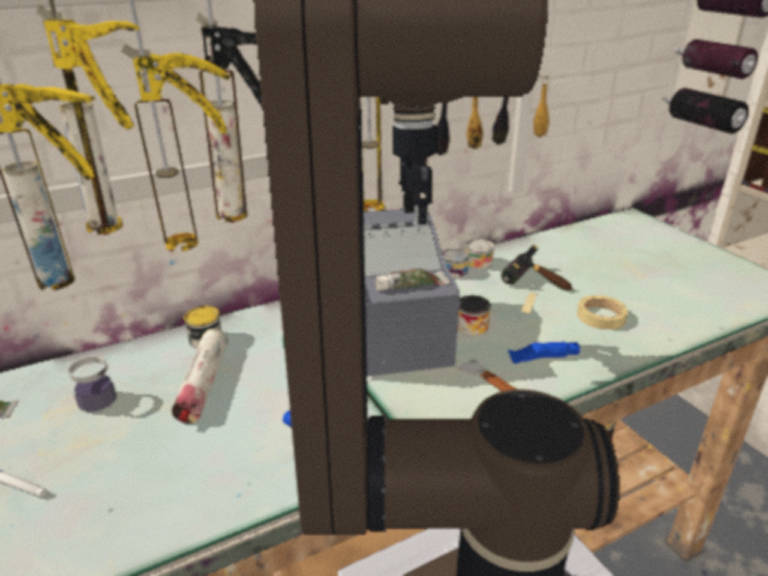

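View pics/top1.png

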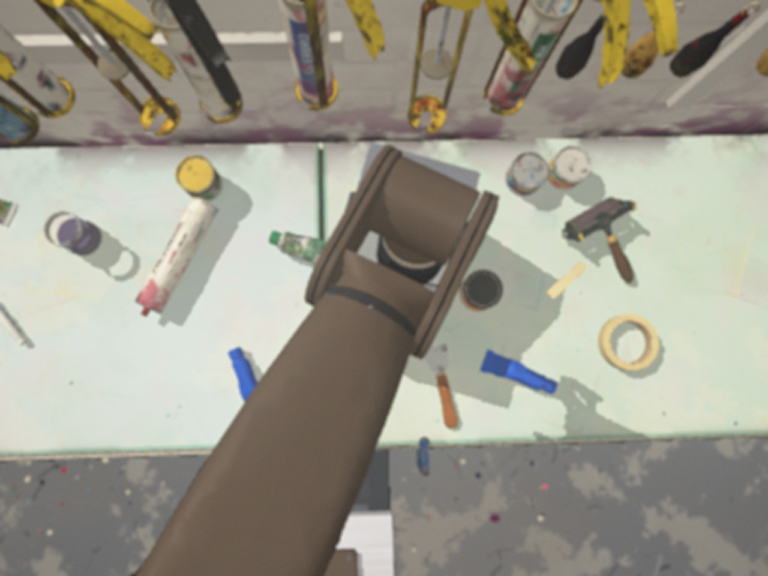

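```bash
python3 - <<'E'
from h import *
s=snapshot("wrist");o=observe()
Rt=Ro.from_quat(o["eef_rot"]).as_matrix();P=o["position"]
cam=Rt.T@(-s["R"].T@s["t"]-P); print('cam in tool',cam.round(3), 'axis',(Rt.T@s["R"].T@[0,0,1]).round(2))
K=s["intrinsics"]
def ray(uv):
    a=(np.array(uv)-K[:2,2])/K[0,0]; th=np.hypot(*a); 
    c=np.r_[np.sin(th)*a/th,np.cos(th)]; return Rt.T@s["R"].T@c
def rayat(uv,z):
    d=ray(uv); return cam+d*(z-cam[2])/d[2]
pts=dict(tipL=(240,368),tipR=(522,368),tipLout=(258,372),kn1=(105,430),kn2=(660,430),bolt1=(90,560),bolt2=(685,555),edge1=(60,470),edge2=(722,470),bodytop=(320,495),bodytopR=(455,495))
for k,v in pts.items():
    v=np.array(v)/1.5
    print(k,[rayat(v,z).round(3).tolist() for z in (np.sign(cam[2])*.011,0)])
# bin check
def rw(uv,z):
    d=Rt@ray(np.array(uv)/1.5);C=P+Rt@cam;q=C+d*(z-C[2])/d[2]
    c,n=np.cos(BP[2]),np.sin(BP[2]);return (np.array([[c,n],[-n,c]])@(q[:2]-BP[:2])).round(4)
for k,uv,z in[('ledge FL',(316,115),.174),('FR',(323,385),.174),('edge L',(479,122),.17),('edge R',(466,385),.17),('cap',(372,160),.186),('tail',(405,374),.182),('tail back',(440,352),.18),('tail front',(372,360),.18),('body mid front',(357,262),.185),('body mid back',(418,258),.185)]: print(k,rw(uv,z))
E
```

```text
cam in tool [-0.141  0.    -0.076] axis [0.96 0.   0.29]
tipL [[-0.017, -0.046, -0.011], [0.004, -0.054, 0.0]]
tipR [[-0.017, 0.045, -0.011], [0.004, 0.052, 0.0]]
tipLout [[-0.02, -0.04, -0.011], [0.001, -0.046, 0.0]]
kn1 [[-0.058, -0.074, -0.011], [-0.044, -0.087, 0.0]]
kn2 [[-0.058, 0.073, -0.011], [-0.044, 0.086, 0.0]]
bolt1 [[-0.1, -0.054, -0.011], [-0.093, -0.063, 0.0]]
bolt2 [[-0.099, 0.056, -0.011], [-0.092, 0.066, 0.0]]
edge1 [[-0.077, -0.077, -0.011], [-0.066, -0.09, 0.0]]
edge2 [[-0.078, 0.081, -0.011], [-0.068, 0.095, 0.0]]
bodytop [[-0.074, -0.013, -0.011], [-0.062, -0.015, 0.0]]
bodytopR [[-0.074, 0.015, -0.011], [-0.062, 0.017, 0.0]]
ledge FL [-0.1321  0.0865]
FR [-0.1339 -0.0821]
edge L [-0.0412  0.0824]
edge R [-0.0413 -0.0775]
cap [-0.0981  0.0601]
tail [-0.0795 -0.0653]
tail back [-0.0591 -0.0503]
tail front [-0.1    -0.0581]
body mid front [-0.107  0.004]
body mid back [-0.0732  0.0073]
```

```bash
cat >> h.py <<'E'
BP[:2]=T(BP,[.0017,.0022,0])[0,:2]
E
python3 - <<'E'
from h import *
print(line_to(pose(-.117,-.011,.205)[0],vel=.1,frame=pose(-.117,-.011,.205)[1],f_stop=15))
save(snapshot("wrist"),"wrist2")
print(line_to(pose(-.117,-.011,.175)[0],vel=.05,f_stop=15))
o=observe();print(o['clock'],o['contact_force'],o['position'],pose(-.117,-.011,.175)[0])
save(snapshot("wrist"),"wrist3"); s=snapshot("scene");save(s,"scene3")
cv2.imwrite("pics/sc3.png",cv2.resize(s["image"][110:260,200:330,::-1],None,fx=4.5,fy=4,interpolation=cv2.INTER_CUBIC))
E
```

```text
False
False
6.0583 [-0.64624711 -0.56421192  0.72810343] [ 0.51582592 -0.16346061  0.15587487] [ 0.51635946 -0.16370772  0.15621166]
```

View pics/wrist3.png

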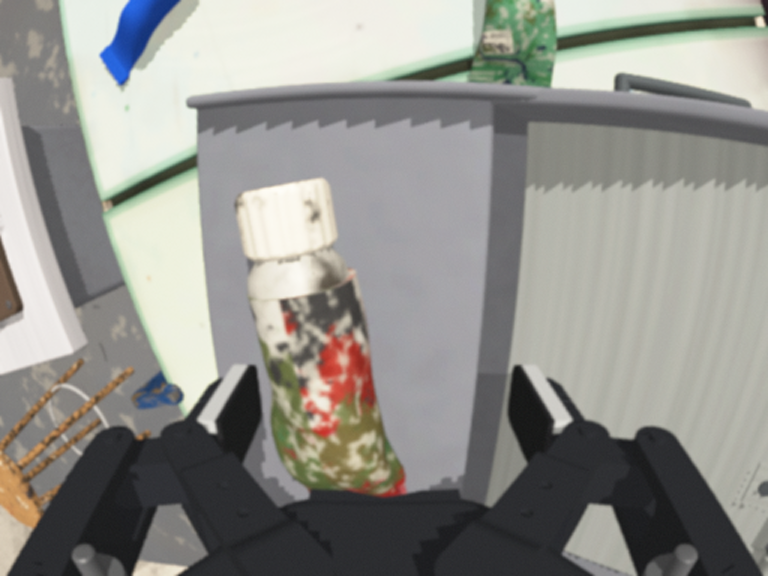

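View pics/sc3.png

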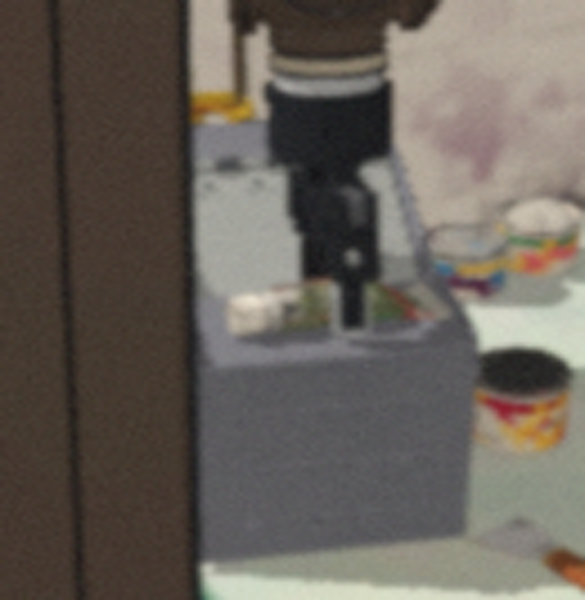

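```bash
python3 - <<'E'
from h import *
print(line_to(pose(-.074,-.009,.175)[0],vel=.05,f_stop=15))
o=observe();print(o['clock'],o['contact_force'],o['position']-pose(-.074,-.009,.175)[0])
save(snapshot("wrist"),"wrist4")
E
```

```text
False
7.1667 [-2.61366506  0.8657338   0.06551918] [-6.12507272e-05  2.36261734e-06 -1.76843187e-04]
```

View pics/wrist4.png

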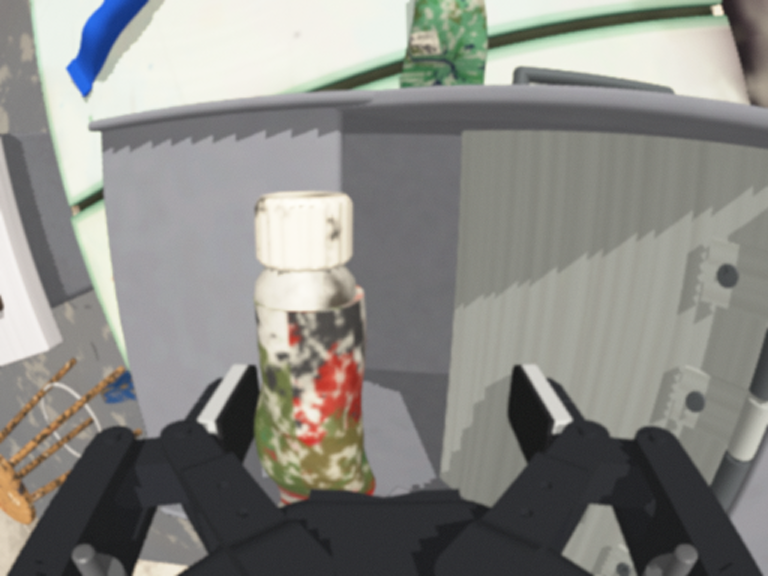

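```bash
cat >> h.py <<'E'
def posew(x,y,z,w):
    P,q=pose(x,y,z); R=Ro.from_quat(q).as_matrix(); L=.057
    th=lambda w:np.arcsin(.643-(.085-w)/2/L)
    s=L*(np.cos(th(w))-np.cos(th(.085)))
    return P+(w/2-.0425)*R[:,1]-s*R[:,0],q
E
python3 - <<'E'
from h import *
print(line_to(pose(-.067,-.008,.176)[0],vel=.04,f_stop=12)); o=observe(); print(o['contact_force'].round(1) if hasattr(o['contact_force'],'round') else o['contact_force'])
save(snapshot("wrist"),"wrist5")
w=.081
gripper_to(w,20); print(observe()['width'])
print(line_to(posew(-.067+(.085-w),-.008,.176,w)[0],vel=.04,f_stop=12)); o=observe(); print(o['clock'],np.round(o['contact_force'],1),o['width'])
save(snapshot("wrist"),"wrist6")
E
```

```text
False
[-2.6  0.7  1.3]
0.0809331870143718
False
8.0667 [-3.2  0.2  1.5] 0.08074654943735421
```

View pics/wrist5.png

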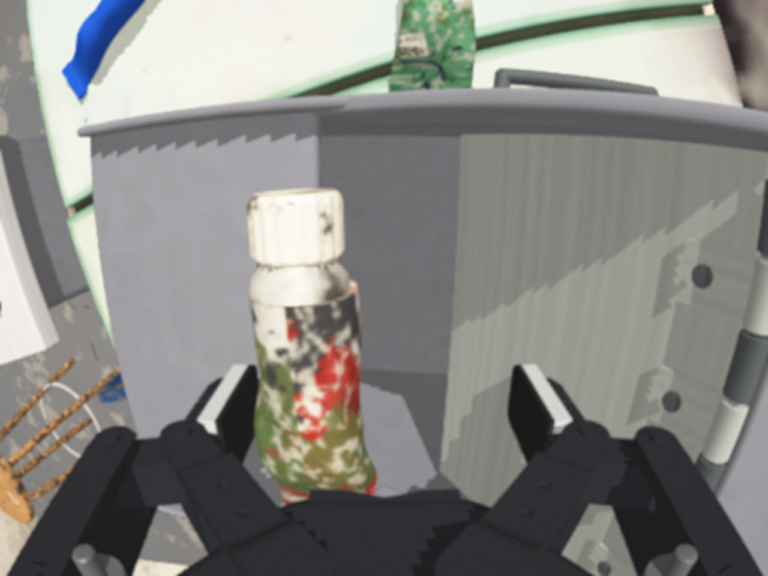

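View pics/wrist6.png

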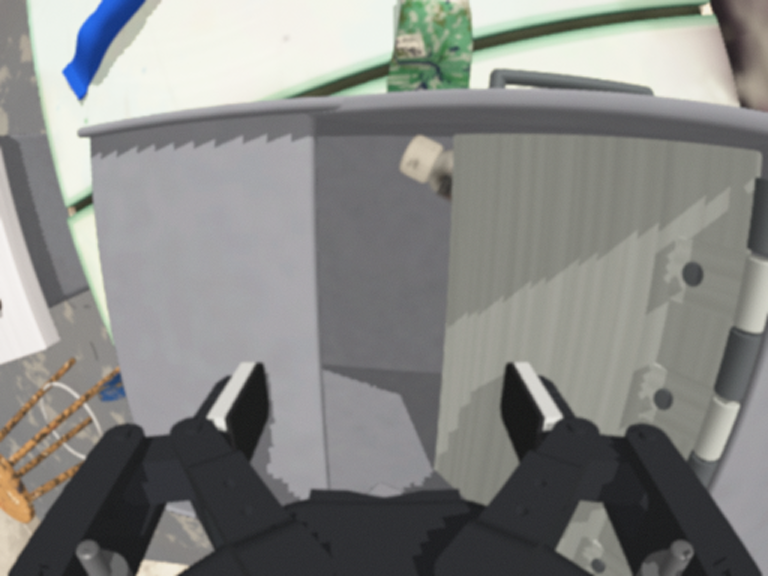

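```bash
python3 - <<'E'
from h import *
w=.081
print(line_to(posew(-.075,-.008,.21,w)[0],vel=.08,f_stop=25))
print(line_to(posew(-.10,-.008,.33,w)[0],vel=.12,f_stop=25)); o=observe(); print(o['clock'],np.round(o['contact_force'],1))
save(snapshot("wrist"),"wrist7")
p=o['position']
line_to([p[0]-.02,p[1]-.0,.38],vel=.15)
goto_joints([-1.466,0.1,1.577,0,1.279,-.15])
hold(.5)
o=observe(); print(o['clock'],np.round(o['contact_force'],1))
s=snapshot("top");save(s,"top7")
cv2.imwrite("pics/crop7.png",cv2.resize(s["image"][90:240,205:325,::-1],None,fx=4,fy=4,interpolation=cv2.INTER_CUBIC))
for k in["ink_tin","full_tube","scraper","spent_tube"]:print(k,[(round(d['score'],2),d['rect']) for d in silhouettes(k,s)[:3]])
E
```

```text
False
False
9.8917 [-0.2 -0.2  0.5]
13.1667 [-0.4 -0.5 -0.1]
ink_tin [(0.59, [321.0, 191.8, 28.4, 34.1])]
full_tube [(0.78, [202.1, 165.9, 46.2, 31.1])]
scraper [(0.66, [266.1, 163.5, 101.5, 137.4])]
spent_tube [(0.65, [343.2, 245.4, 52.3, 23.5]), (0.65, [168.3, 255.5, 26.8, 51.6]), (0.52, [201.1, 168.1, 45.7, 31.8])]
```

View pics/wrist7.png

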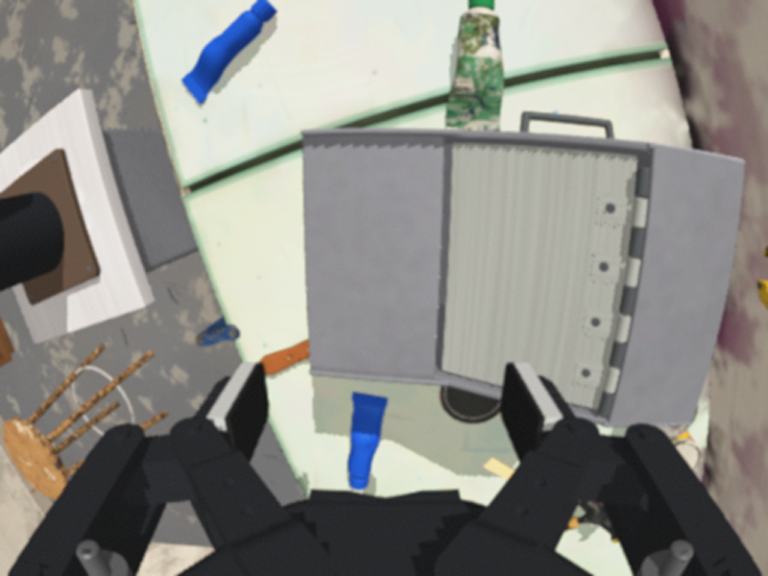

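View pics/crop7.png

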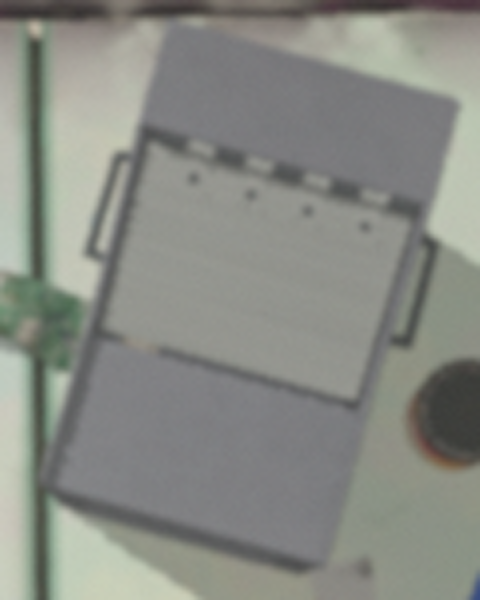

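```bash
python3 - <<'E'
from h import *
s=snapshot("top");a=s["image"]; save(s,"top8")
b=cv2.resize(cv2.imread("pics/top0.png"),(512,384))[:,:,::-1]
A=cv2.cvtColor(a,cv2.COLOR_RGB2GRAY);B=cv2.cvtColor(np.ascontiguousarray(b),cv2.COLOR_RGB2GRAY)
d=cv2.absdiff(cv2.GaussianBlur(A,(3,3),0),cv2.GaussianBlur(B,(3,3),0))
v=np.hstack([cv2.resize(x[160:210,225:305],None,fx=4.9,fy=8,interpolation=cv2.INTER_CUBIC) for x in (A,B)])
cv2.imwrite("pics/cmp.png",v)
cv2.imwrite("pics/diff.png",cv2.resize(np.clip(d.astype(int)*5,0,255).astype(np.uint8),None,fx=1.5,fy=1.5))
E
```

```text
(no output)
```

View pics/cmp.png

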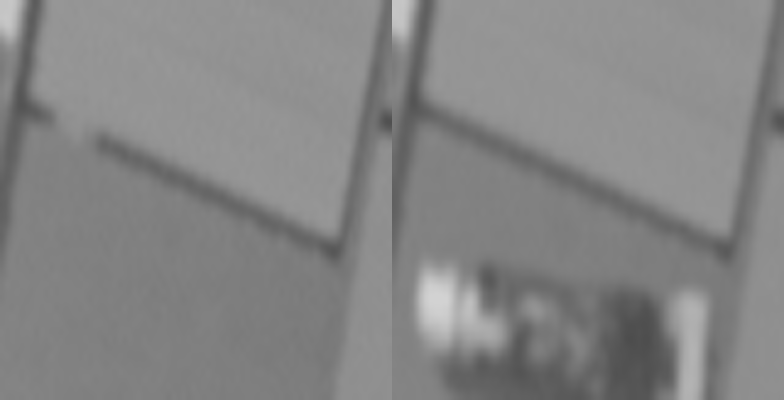

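View pics/diff.png

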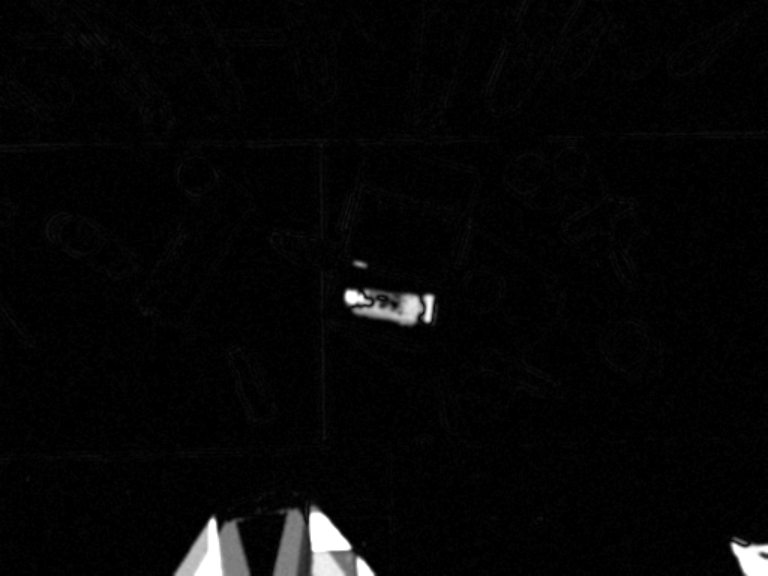

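```bash
python3 - <<'E'
from rig import *
o=observe();print(o['clock'],o['contact_force'])
sign_off()
E
```

```text
13.4667 [-0.35411876 -0.92608682 -0.29000134]
the job is handed in; nothing more can be done
```

The spent tube is in the bin, the flap has sprung shut again, and the job is handed in at about 13.5 s.

**Which tube:** I took the red and green smeared one on the ledge (top camera, about column 258, row 202). The two blue look-alikes and the larger tube were left alone.

**How it went:** The gripper came down open over the tube and its back finger pushed the flap down. The front finger then pushed the tube squarely to the edge. While the back finger kept the flap open, by about 60° from horizontal by my geometry, the front finger's last few millimetres tipped the tube over. I then lifted out and moved the arm clear.

**Last checks:**
- **Tube:** the ledge is empty. The wrist picture after the push showed the cap well down inside the bin.
- **Flap:** in the top picture it matches its starting position to within a pixel. The only new thing there is the tube's cap, visible through the slit at the lip; it does not appear to prop the flap.
- **Surroundings:** a before/after comparison of the top picture shows only the tube and the arm changed. In that last picture the scraper was reported on the bin itself, which I took as a misdetection.
- **Forces:** the readings I took stayed below about 4 N.

**Not observed:** the fall happened between two pictures. That the tube did not touch the flap on its way over rests on the gap seen just before and after, not on seeing it fall.

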